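Re-rack a row of sample bottles in reverse order

ROBOT

A 7-joint arm with a two-finger parallel gripper is mounted at the origin on the work surface. World frame = base frame: x ahead of the robot, y to its left, z up, the work surface at z = 0. Lengths are in m, angles in rad, forces in N, time in s.
With the tool pointing down it reaches from about 0.425 to 0.925 m from the base axis. Payload 6.8 kg.
Tool frame: the origin (TCP) lies on the mounting face of the last link; the fingertips stand 173 mm ahead of it and the grasp point (between the pads) lies 155 mm ahead of it; z points along the fingers, y is the line along which they close (so a half turn about z gives the same grasp; the last joint's range is limited). The gripper opens to 85 mm and grips with 20 to 120 N. Pads are 22 mm wide; open, the fingers measure 114 mm over their backs; the gripper's body (76 mm by 85 mm) begins 54 mm behind the grasp point. The pads swing forward as they close: fully open they stand 13 mm farther back than shut.
Start: joints at [1.113, 0.477, 0.022, 1.555, -0.011, 1.109, -0.083], TCP at [0.231, -0.634, 0.405] pointing down, gripper open.
Joint ranges: [-2.96, 2.96], [-0.34, 2.1], [-1.41, 1.46], [0.24, 2.44], [-1.37, 4.51], [0.17, 1.92], [-2.96, 2.96]. Speed limits (rad/s): [2.39, 2.39, 3.14, 3.14, 3.14, 3.14, 3.14].

INTERFACE

Orientations are given as a rotation vector (axis times angle).
In Python, from bench import r gives the robot as it stands.
- The arm moves only by the tool arm_command, never from a script. Its argument "plan" is a list of rows, each an object of numbers: "claw": the closure, from 0 (fully open) to 1 (shut); "tx", "ty", "tz": the shift along the tool's x, y, z in m; "ax", "ay", "az": the turn, a rotation vector about the tool's x, y, z in degrees. A call has exactly 10 rows; each row shifts and turns the commanded pose from where the row before left it, along the tool's axes as they then stand; what a row does not reach is not made up. A row lasts 1/12 s, in which the tool goes at most 41.7 mm and 7.16 degrees, less where a joint would pass 70% of its speed; a pose out of reach is approached as far as the arm can. A call is refused whole if a number of a shift passes 0.0417 or a number of a turn 7.16, either way. A call with a gripper value outside its range is refused whole. The fingers move at their own pace and stop on an object; "squeeze" is the grip in N (left out, the last holds). Time passes only in rows, so rows that do not move let the fingers close, or fill a call up. It gives the time, the measured TCP pose, the force, the opening and the grip force at its end, in the units of the state.
- r.get_obs(): the state, without advancing time (a new reading comes with each control period).
- r.grab_frame(name): name is "side" or "top" or "wrist"; returns the picture (400x640x3 uint8, red, green, blue); there is no depth.
- r.camera_model(name): a dict with "fx", "fy", "cx", "cy" (pixels), "position" and "orientation" of the camera in the world; the wrist camera has in their place "tool_from_camera" (4x4, takes a point from camera to tool coordinates, whose origin is the TCP and whose axes are the flange's). Camera axes: x right, y up, looking along -z (the intrinsics and any distortion apply to the point x, -y, -z); pixel columns grow to the right and rows downward; lengths in m; the calibration is good to about 2 mm. The wrist camera is an equidistant fisheye: a pixel r from the principal point sees the ray r / f radians off the axis. A picture is of the moment at which its call begins: read the wrist's pose just before it. camera_model takes no time and is no camera call.
- r.hand_in(): hands the job in; it is judged then, once.
Trained networks look in the newest picture that a camera, given by its name, has taken for a name from the list of things; names that differ only in an ending like _2 or _b are one class to them, and where a whole thing is asked for, a point or a joint stands for the part that bears it (a point fixed in the world has none). Each returns a list of dicts, best first, with "confidence" (0 to 1); they miss things now and then, are a little off and sometimes report something else, mostly with a low value. They report only what shows in the picture. A call takes as long as a camera call. They do not tell look-alikes from the thing itself.
- r.boxes_of(target, camera): "location" ([x, y, z] in m, in the coordinates of the camera as it stood for that picture, good to about 4 mm: the middle of the surface that is visible of it).
- r.tip_of(target, camera): "location" ([x, y, z] in m, in the coordinates of the camera as it stood for that picture, good to about 4 mm: a listed point, or the origin of a listed thing).
The state is a dict: "clock": time; "joints": joint angles; "qvel": joint speeds; "tau": joint torques, N m; "tcp_pos": TCP position; "orientation": TCP orientation; "contact_force": force on the tool from outside, world axes, zero at the start; "moment": the same for the moment, N m; "grip_width": finger opening in m; "gripper_force": force on a finger pad.
Only numpy, scipy, OpenCV 4.12 (cv2) and the standard library are available. Lean on these libraries where they do the work, as an engineer would, in place of code of your own. Each camera call takes 0.05 s, during which the arm holds its last target. There are 200 camera calls.

TASK

Move the four sample bottles from the delivery rack into the empty test rack in reverse order, one to a compartment: the bottle next to the black end of the delivery rack goes to the compartment farthest from the black end of the test rack, and so on, so that the last in the row ends up next to the test rack's black end. Keep the bottles upright all the way and leave each standing on its compartment's floor.

Things in the scene. Friction and masses are not known exactly. Their poses are not given: they have to be found in the camera images.
- delivery_rack: The rack that holds the four bottles at the start. Fixed blue plastic tray 244 x 72 mm, four compartments in a row along x, 56 (x) by 64 (y) mm inside, centres at x = +90, +30, -30, -90 mm; walls 4 mm thick, tops 16 mm above the table. A black block (14 mm thick, 30 mm high) marks the +x end. Origin: centre of the underside, on the table. Left or right of the robot, turned any way. Pad tops 7 mm above the table.
- test_rack: The rack that is empty at the start. Fixed blue plastic tray 244 x 72 mm, four compartments in a row along x, 56 (x) by 64 (y) mm inside, centres at x = +90, +30, -30, -90 mm; walls 4 mm thick, tops 16 mm above the table. A black block (14 mm thick, 30 mm high) marks the +x end. Origin: centre of the underside, on the table. Left or right of the robot, turned any way. Bare floors 4 mm above the table.
- slim_bottle: Slim round bottle: body 28 mm across up to 66 mm height, cap 24 mm across, 84 mm high in all. Origin: centre of its underside, z up. About 50 g, stiff, white plastic with a grey cap. It stands on a pad in the delivery rack; turned up to 10 degrees from that rack's axes.
- squat_jar: Squat round jar with a cap as wide as itself: 40 mm across, 58 mm high in all. Origin: centre of its underside, z up. About 70 g, stiff, white plastic with a grey cap. It stands on a pad in the delivery rack; turned up to 10 degrees from that rack's axes.
- square_bottle: Square bottle: body 34 x 34 mm up to 56 mm height, sides along its x and y axes, round cap 22 mm across, 72 mm high in all. Origin: centre of its underside, z up. About 70 g, stiff, white plastic with a grey cap. It stands on a pad in the delivery rack; turned up to 10 degrees from that rack's axes.
- necked_flask: Flask with a wide foot: 40 mm across up to 22 mm height, tapering to a straight neck and cap 24 mm across from 48 mm up to the top at 84 mm. Origin: centre of its underside, z up. About 60 g, stiff, white plastic with a grey cap. It stands on a pad in the delivery rack; turned up to 10 degrees from that rack's axes.
- pad_a: Dark rubber pad 50 x 60 x 3 mm, fixed on the floor of a delivery rack compartment, the one in which the slim bottle starts: it stays there and so still tells that compartment after the bottle has gone. Origin: centre of its underside.
- pad_b: Dark rubber pad 50 x 60 x 3 mm, fixed on the floor of a delivery rack compartment, the one in which the squat jar starts: it stays there and so still tells that compartment after the bottle has gone. Origin: centre of its underside.
- pad_c: Dark rubber pad 50 x 60 x 3 mm, fixed on the floor of a delivery rack compartment, the one in which the square bottle starts: it stays there and so still tells that compartment after the bottle has gone. Origin: centre of its underside.
- pad_d: Dark rubber pad 50 x 60 x 3 mm, fixed on the floor of a delivery rack compartment, the one in which the necked flask starts: it stays there and so still tells that compartment after the bottle has gone. Origin: centre of its underside.
Mind the look-alikes: they are no part of the job. What is shaped like the squat_jar but yellow is not meant.

How it is judged:
At the end, for the whole second after the job is handed in: Each bottle from the delivery rack compartment at x stands in the test rack compartment at -x (racks' own frames), within 20 mm of its centre along the row, 22 mm across, base within 4 mm of the floor, tilt under 0.1 rad, released and at rest (((x of pad_a in the frame of delivery_rack between 0.08 and 0.1 m and x of slim_bottle in the frame of test_rack between -0.11 and -0.07 m) or (x of pad_a in the frame of delivery_rack between 0.02 and 0.04 m and x of slim_bottle in the frame of test_rack between -0.05 and -0.01 m) or (x of pad_a in the frame of delivery_rack between -0.04 and -0.02 m and x of slim_bottle in the frame of test_rack between 0.01 and 0.05 m) or (x of pad_a in the frame of delivery_rack between -0.1 and -0.08 m and x of slim_bottle in the frame of test_rack between 0.07 and 0.11 m)) and y of slim_bottle in the frame of test_rack between -0.022 and 0.022 m and z of slim_bottle in the frame of test_rack between 0 and 0.008 m and angle between each of slim_bottle, squat_jar, square_bottle, necked_flask's own z axis and vertical below 0.1 rad and linear speed of each of slim_bottle, squat_jar, square_bottle, necked_flask below 0.02 m/s and contact force between each of slim_bottle, squat_jar, square_bottle, necked_flask and the fingers below 0.05 N and ((x of pad_b in the frame of delivery_rack between 0.08 and 0.1 m and x of squat_jar in the frame of test_rack between -0.11 and -0.07 m) or (x of pad_b in the frame of delivery_rack between 0.02 and 0.04 m and x of squat_jar in the frame of test_rack between -0.05 and -0.01 m) or (x of pad_b in the frame of delivery_rack between -0.04 and -0.02 m and x of squat_jar in the frame of test_rack between 0.01 and 0.05 m) or (x of pad_b in the frame of delivery_rack between -0.1 and -0.08 m and x of squat_jar in the frame of test_rack between 0.07 and 0.11 m)) and y of squat_jar in the frame of test_rack between -0.022 and 0.022 m and z of squat_jar in the frame of test_rack between 0 and 0.008 m and ((x of pad_c in the frame of delivery_rack between 0.08 and 0.1 m and x of square_bottle in the frame of test_rack between -0.11 and -0.07 m) or (x of pad_c in the frame of delivery_rack between 0.02 and 0.04 m and x of square_bottle in the frame of test_rack between -0.05 and -0.01 m) or (x of pad_c in the frame of delivery_rack between -0.04 and -0.02 m and x of square_bottle in the frame of test_rack between 0.01 and 0.05 m) or (x of pad_c in the frame of delivery_rack between -0.1 and -0.08 m and x of square_bottle in the frame of test_rack between 0.07 and 0.11 m)) and y of square_bottle in the frame of test_rack between -0.022 and 0.022 m and z of square_bottle in the frame of test_rack between 0 and 0.008 m and ((x of pad_d in the frame of delivery_rack between 0.08 and 0.1 m and x of necked_flask in the frame of test_rack between -0.11 and -0.07 m) or (x of pad_d in the frame of delivery_rack between 0.02 and 0.04 m and x of necked_flask in the frame of test_rack between -0.05 and -0.01 m) or (x of pad_d in the frame of delivery_rack between -0.04 and -0.02 m and x of necked_flask in the frame of test_rack between 0.01 and 0.05 m) or (x of pad_d in the frame of delivery_rack between -0.1 and -0.08 m and x of necked_flask in the frame of test_rack between 0.07 and 0.11 m)) and y of necked_flask in the frame of test_rack between -0.022 and 0.022 m and z of necked_flask in the frame of test_rack between 0 and 0.008 m); the robot touches nothing.
It fails at once if a bottle is tipped by more than 0.6 rad (about 34 degrees) (angle between any of slim_bottle, squat_jar, square_bottle, necked_flask's own z axis and vertical above 0.6 rad).
It also fails if it takes over 104 s, if anything falls off the work surface, if the arm or the gripper's body presses on something with over 40 N, if the wrist force passes 120 N, or if a joint passes its speed limit or range.

## Working session

There is one attempt and no reset: what is moved stays moved. The work goes in short steps, Python scripts to look and compute and a tool call to move; the robot and the scene stay as the last step left them, time stands still between calls to the robot, and variables do not carry over. Pictures are saved under pics/ and viewed, at most 14 in all, crops included, and the job is handed in when it is done.

Besides the shell and the picture viewer there is one more tool, called as name([rows], argument=value, ...), one row to a line, values as JSON. arm_command: Moves the arm, as the interface text tells. Its arguments: {"type":"object","properties":{"plan":{"type":"array","items":{"type":"object","properties":{"claw":{"type":"number"},"tx":{"type":"number"},"ty":{"type":"number"},"tz":{"type":"number"},"ax":{"type":"number"},"ay":{"type":"number"},"az":{"type":"number"}}}},"squeeze":{"type":"number"}},"required":["plan"]}

```bash
mkdir -p pics; ls
cat > h.py <<'E'
import numpy as np, cv2
from scipy.spatial.transform import Rotation as R
from bench import r
def cam(name):
    """4x4 world_from_camera"""
    m=r.camera_model(name); T=np.eye(4)
    if name=="wrist":
        o=r.get_obs(); T[:3,:3]=R.from_rotvec(o["orientation"]).as_matrix(); T[:3,3]=o["tcp_pos"]
        return T@np.array(m["tool_from_camera"])
    T[:3,:3]=R.from_rotvec(m["orientation"]).as_matrix(); T[:3,3]=m["position"]; return T
def w(T,p): return (T@np.append(p,1))[:3].round(4)
def save(name,f): 
    im=r.grab_frame(name); cv2.imwrite("pics/"+f,im[...,::-1]); return im
E
python3 - <<'E'
from h import *
o=r.get_obs(); print({k:np.round(v,3) for k,v in o.items()})
print(R.from_rotvec(o["orientation"]).as_matrix().round(3))
for n in ("top","side"):
    T=cam(n); save(n,n+"0.png"); print(r.camera_model(n))
    for t in ["delivery_rack","test_rack","slim_bottle","squat_jar","square_bottle","necked_flask"]:
        for f in (r.tip_of,):
            print(n,t,[(w(T,d["location"]),round(d["confidence"],2)) for d in f(t,n)[:3]])
print(r.camera_model("wrist"))
E
```

```text
pics
{'clock': np.float64(0.0), 'joints': array([ 1.113,  0.478,  0.022,  1.556, -0.011,  1.109, -0.083]), 'qvel': array([-0.001, -0.   ,  0.001,  0.   , -0.001, -0.001,  0.003]), 'tau': array([ 1.0000e-03, -5.9645e+01,  1.6080e+00, -2.8119e+01,  1.2000e-02,
        9.0000e-03, -0.0000e+00]), 'tcp_pos': array([ 0.231, -0.634,  0.404]), 'orientation': array([-3.092e+00, -5.460e-01,  1.000e-03]), 'contact_force': array([ 0.076, -0.767, -0.443]), 'moment': array([-0.024, -0.011, -0.005]), 'gripper_force': np.float64(0.0), 'grip_width': np.float64(0.085)}
[[ 0.939  0.343 -0.001]
 [ 0.343 -0.939  0.002]
 [-0.    -0.002 -1.   ]]
{'fx': 469.0013027306594, 'fy': 469.0013027306594, 'cx': 319.91445760379844, 'cy': 196.16740001105342, 'position': array([ 0.50124613, -0.01899298,  1.01559591]), 'orientation': array([ 0.05293296, -0.01522716, -1.56451728])}
top delivery_rack [(array([ 0.5277, -0.2273, -0.0026]), 0.81)]
top test_rack [(array([ 0.5167,  0.1998, -0.0006]), 0.83)]
top slim_bottle [(array([ 0.5195, -0.1968,  0.0083]), 0.73), (array([ 0.5338, -0.2538,  0.0034]), 0.46)]
top squat_jar [(
[... 769 characters left out ...]
04]), 0.65)]
side square_bottle [(array([ 0.5459, -0.3107,  0.008 ]), 0.91), (array([ 0.5106, -0.1355,  0.0041]), 0.46), (array([ 5.324e-01, -2.271e-01, -3.000e-04]), 0.25)]
side necked_flask [(array([ 0.5098, -0.1359,  0.0071]), 0.7)]
{'fx': 309.70691628693146, 'fy': 309.70691628693146, 'cx': 321.56606729049463, 'cy': 203.907453449116, 'tool_from_camera': array([[-3.92265502e-04,  9.58256248e-01,  2.85910491e-01,
         7.28062682e-02],
       [ 9.99999400e-01,  6.68334844e-04, -8.68001636e-04,
        -1.19511966e-03],
       [-1.02285193e-03,  2.85909979e-01, -9.58255935e-01,
         3.13767525e-02],
       [ 0.00000000e+00,  0.00000000e+00,  0.00000000e+00,
         1.00000000e+00]])}
```

View pics/top0.png

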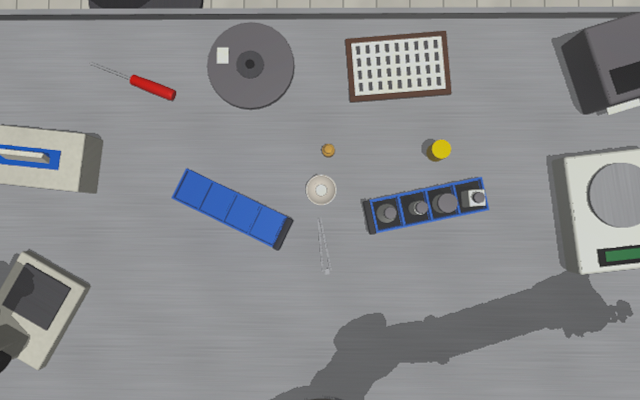

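View pics/side0.png

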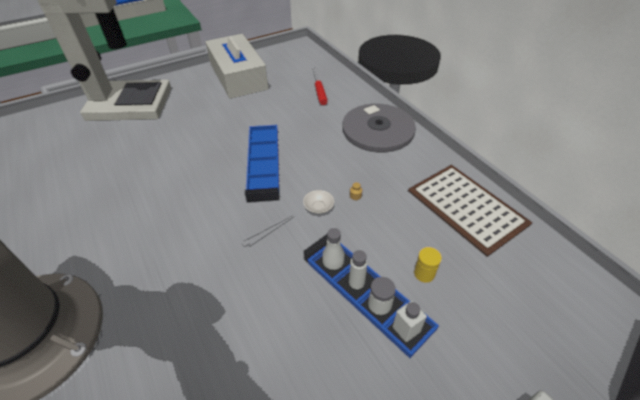

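The top view shows, from the black end (365,215): flask (387,212), slim (418,207), jar (446,203), square (477,197). The yellow jar is a decoy at (441,150). The test rack is at left with its black end at (284,232). The side view agrees.

```bash
cat >> h.py <<'E'
def ray(name,uv,z,T=None):
    m=r.camera_model(name); T=cam(name) if T is None else T
    x=(uv[0]-m["cx"])/m["fx"]; y=(uv[1]-m["cy"])/m["fy"]
    if name=="wrist":
        q=np.hypot(x,y); d=np.array([x/q*np.sin(q),-y/q*np.sin(q),-np.cos(q)])
    else: d=np.array([x,-y,-1])
    d=T[:3,:3]@d; return (T[:3,3]+d*(z-T[2,3])/d[2]).round(4)
def go(x,y,z,yaw):
    """tool-frame shift (before turning) and turn to bring TCP there, tool down, yaw of tool x in deg"""
    o=r.get_obs(); M=R.from_rotvec(o["orientation"]).as_matrix()
    s=M.T@(np.array([x,y,z])-o["tcp_pos"])
    c,sn=np.cos(np.radians(yaw)),np.sin(np.radians(yaw))
    D=np.array([[c,sn,0],[sn,-c,0],[0,0,-1]])
    print("shift mm",(s*1000).round(1),"turn deg",np.degrees(R.from_matrix(M.T@D).as_rotvec()).round(2),"clock",round(float(o["clock"]),2))
E
python3 - <<'E'
from h import *
im=cv2.imread("pics/top0.png"); hsv=cv2.cvtColor(im,cv2.COLOR_BGR2HSV)
m=cv2.inRange(hsv,(105,120,60),(125,255,255)); m[:, :165]=0; m[:,310:]=0
ctr=max(cv2.findContours(m,0,2)[0],key=cv2.contourArea)
b=cv2.boxPoints(cv2.minAreaRect(ctr)); P=np.array([ray("top",p,0.016) for p in b]); print(b.round(1),P)
for i in range(4): print(np.linalg.norm(P[i]-P[i-1]), np.degrees(np.arctan2(*(P[i]-P[i-1])[[1,0]])))
print(P.mean(0))
go(.53,-.225,.36,101.7)
E
```

```text
[[171.1 197.8]
 [186.  167.2]
 [287.1 216.5]
 [272.2 247.1]] [[0.5393 0.3252 0.016 ]
 [0.6054 0.2941 0.016 ]
 [0.5009 0.0749 0.016 ]
 [0.4356 0.1061 0.016 ]]
0.24240152639783438 64.67181260720932
0.07305080423924167 -25.19694908959808
0.24283510866429509 -115.4887052543982
0.07237078139691462 154.46177188510262
[0.5203   0.200075 0.016   ]
shift mm [ 420.8 -282.    44.7] turn deg [  0.    -0.   -81.66] clock 0.7
```

arm_command([
  {"tx":0.034,"ty":-0.0228,"tz":0.004},
  {"tx":0.034,"ty":-0.0228,"tz":0.004},
  {"tx":0.034,"ty":-0.0228,"tz":0.004},
  {"tx":0.034,"ty":-0.0228,"tz":0.004},
  {"tx":0.034,"ty":-0.0228,"tz":0.004},
  {"tx":0.034,"ty":-0.0228,"tz":0.004},
  {"tx":0.034,"ty":-0.0228,"tz":0.004},
  {"tx":0.034,"ty":-0.0228,"tz":0.004},
  {"tx":0.034,"ty":-0.0228,"tz":0.004},
  {"tx":0.034,"ty":-0.0228,"tz":0.004},
])

```text
invalid input at $.plan[0]: expected keys claw, tx, ty, tz, ax, ay, az
```

arm_command([
  {"tx":0.034,"ty":-0.0228},
  {"tx":0.034,"ty":-0.0228},
  {"az":-7.1},
  {"az":-7.1},
  {"az":-7.1},
  {"az":-7.1},
  {"az":-7.1},
  {"az":-7.1},
  {"az":-7.1},
  {"az":-7.1},
])

```text
invalid input at $.plan[0]: expected keys claw, tx, ty, tz, ax, ay, az
```

arm_command([
  {"az":-7.1},
  {"az":-7.1},
  {"az":-7.1},
  {"az":-3.5},
  {},
  {},
  {},
  {},
  {},
  {},
])

```text
invalid input at $.plan[0]: expected keys claw, tx, ty, tz, ax, ay, az
```

Run:
```python
from h import *
T=cam("wrist"); save("wrist","w0.png"); np.save("T0.npy",T)
for t in ["delivery_rack","slim_bottle","squat_jar","square_bottle","necked_flask"]:
    print(t,[(w(T,d["location"]),round(d["confidence"],2)) for d in r.tip_of(t,"wrist")[:3]])
go(.53,-.225,.36,101.7)
```

```text
delivery_rack []
slim_bottle []
squat_jar []
square_bottle []
necked_flask []
shift mm [ 420.8 -282.    44.7] turn deg [  0.    -0.   -81.66] clock 1.0
```

View pics/w0.png

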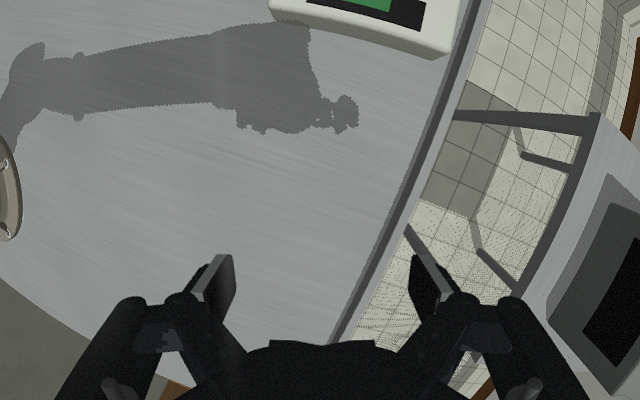

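The arm did not move, since every row needs all the keys. This picture only shows bare table and the floor.

arm_command([
  {"claw":0,"tx":0.034,"ty":-0.0228,"tz":0,"ax":0,"ay":0,"az":0},
  {"claw":0,"tx":0.034,"ty":-0.0228,"tz":0,"ax":0,"ay":0,"az":0},
  {"claw":0,"tx":0.034,"ty":-0.0228,"tz":0,"ax":0,"ay":0,"az":0},
  {"claw":0,"tx":0.034,"ty":-0.0228,"tz":0,"ax":0,"ay":0,"az":0},
  {"claw":0,"tx":0.034,"ty":-0.0228,"tz":0,"ax":0,"ay":0,"az":0},
  {"claw":0,"tx":0.034,"ty":-0.0228,"tz":0,"ax":0,"ay":0,"az":0},
  {"claw":0,"tx":0.034,"ty":-0.0228,"tz":0,"ax":0,"ay":0,"az":0},
  {"claw":0,"tx":0.034,"ty":-0.0228,"tz":0,"ax":0,"ay":0,"az":0},
  {"claw":0,"tx":0.034,"ty":-0.0228,"tz":0,"ax":0,"ay":0,"az":0},
  {"claw":0,"tx":0.034,"ty":-0.0228,"tz":0,"ax":0,"ay":0,"az":0},
])

```text
clock: 1.83
tcp_pos: [0.4734, -0.3017, 0.4051]
orientation: [3.093, 0.546, 0.001]
contact_force: [0.4, -0.6, 0.4]
grip_width: 0.0855
gripper_force: 0.0
```

arm_command([
  {"claw":0,"tx":0.03,"ty":-0.026,"tz":0,"ax":0,"ay":0,"az":0},
  {"claw":0,"tx":0,"ty":-0.02,"tz":0,"ax":0,"ay":0,"az":-7.1},
  {"claw":0,"tx":0,"ty":0,"tz":0,"ax":0,"ay":0,"az":-7.1},
  {"claw":0,"tx":0,"ty":0,"tz":0,"ax":0,"ay":0,"az":-7.1},
  {"claw":0,"tx":0,"ty":0,"tz":0,"ax":0,"ay":0,"az":-7.1},
  {"claw":0,"tx":0,"ty":0,"tz":0,"ax":0,"ay":0,"az":-7.1},
  {"claw":0,"tx":0,"ty":0,"tz":0,"ax":0,"ay":0,"az":-7.1},
  {"claw":0,"tx":0,"ty":0,"tz":0,"ax":0,"ay":0,"az":-7.1},
  {"claw":0,"tx":0,"ty":0,"tz":0,"ax":0,"ay":0,"az":-7.1},
  {"claw":0,"tx":0,"ty":0,"tz":0,"ax":0,"ay":0,"az":-7.1},
])

```text
clock: 2.67
tcp_pos: [0.485, -0.25, 0.4048]
orientation: [2.329, 2.108, 0.0]
contact_force: [-0.8, -0.3, 0.5]
grip_width: 0.0853
gripper_force: 0.0
```

arm_command([
  {"claw":0,"tx":0,"ty":0,"tz":0,"ax":0,"ay":0,"az":-7.1},
  {"claw":0,"tx":0,"ty":0,"tz":0,"ax":0,"ay":0,"az":-7.1},
  {"claw":0,"tx":0,"ty":0,"tz":0,"ax":0,"ay":0,"az":-3.5},
  {"claw":0,"tx":0,"ty":0,"tz":0,"ax":0,"ay":0,"az":0},
  {"claw":0,"tx":0,"ty":0,"tz":0,"ax":0,"ay":0,"az":0},
  {"claw":0,"tx":0,"ty":0,"tz":0,"ax":0,"ay":0,"az":0},
  {"claw":0,"tx":0,"ty":0,"tz":0,"ax":0,"ay":0,"az":0},
  {"claw":0,"tx":0,"ty":0,"tz":0,"ax":0,"ay":0,"az":0},
  {"claw":0,"tx":0,"ty":0,"tz":0,"ax":0,"ay":0,"az":0},
  {"claw":0,"tx":0,"ty":0,"tz":0,"ax":0,"ay":0,"az":0},
])

```text
clock: 3.5
tcp_pos: [0.4851, -0.2499, 0.4047]
orientation: [1.985, 2.435, -0.0]
contact_force: [-0.8, -1.0, -0.5]
grip_width: 0.0856
gripper_force: 0.0
```

Run:
```python
from h import *
T=cam("wrist"); save("wrist","w1.png"); np.save("T1.npy",T)
for t in ["delivery_rack","slim_bottle","squat_jar","square_bottle","necked_flask"]:
    print(t,[(w(T,d["location"]),round(d["confidence"],2)) for d in r.tip_of(t,"wrist")[:3]])
go(.545,-.30,.4,101.7)
```

```text
delivery_rack [(array([ 0.5281, -0.2275,  0.0006]), 0.81)]
slim_bottle [(array([ 0.5212, -0.1934,  0.0095]), 0.59)]
squat_jar [(array([ 0.6429, -0.2394,  0.0009]), 0.77), (array([ 0.5348, -0.2539,  0.008 ]), 0.7)]
square_bottle [(array([ 0.542 , -0.3161,  0.0082]), 0.71)]
necked_flask [(array([ 0.5113, -0.1315,  0.0054]), 0.9), (array([ 0.5226, -0.195 ,  0.0068]), 0.36)]
shift mm [-61.1  48.6   4.7] turn deg [ 0.    0.   -0.06] clock 3.8
```

View pics/w1.png

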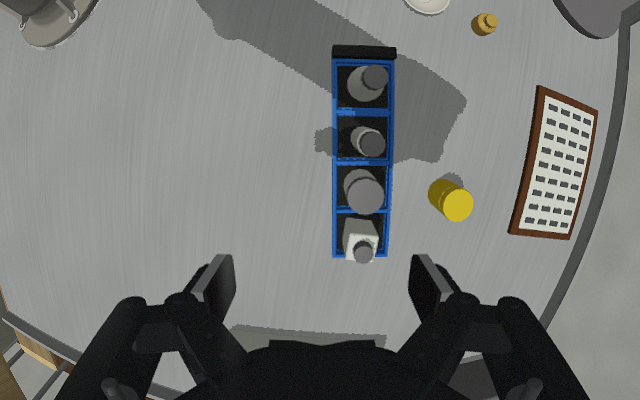

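The wrist picture shows flask cap (376,77), slim cap (370,143), jar lid (366,194) and square cap (364,252). The yellow decoy is at (457,203). I'll refine from the cap centres and zoom on the square bottle for its yaw.

Run:
```python
from h import *
T=np.load("T1.npy"); P={}
for n,uv,z in [("flask",(376,77),.091),("slim",(370,143),.091),("jar",(366,194),.065),("square",(364,252),.079)]:
    print(n,ray("wrist",uv,z,T))
im=cv2.imread("pics/w1.png")[130:270,320:410]; cv2.imwrite("pics/w1z.png",cv2.resize(im,None,fx=4.2,fy=4.2,interpolation=cv2.INTER_CUBIC))
```

```text
flask [ 0.5111 -0.1334  0.091 ]
slim [ 0.5188 -0.1942  0.091 ]
jar [ 0.5316 -0.2481  0.065 ]
square [ 0.5423 -0.3067  0.079 ]
```

View pics/w1z.png

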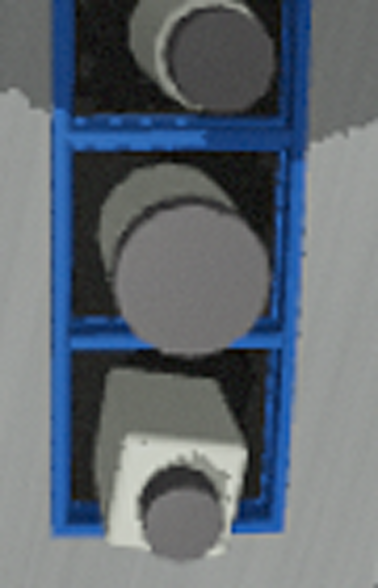

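Run:
```python
from h import *
T=np.load("T1.npy")
a,b,c=[ray("wrist",p,.063,T) for p in [(349.8,233.1),(378.8,236.7),(345.7,259.3)]]
f=lambda v:np.degrees(np.arctan2(v[1],v[0]))
print(a,b,c,np.linalg.norm(b-a),f(b-a)+90,f(a-c))
# test rack drop-off points, +x axis toward black end
q=np.radians(64.9-180); C=np.array([.5203,.1998])
for n,x in [("flask",-.09),("slim",-.03),("jar",.03),("square",.09)]: print(n,(C+x*np.array([np.cos(q),np.sin(q)])).round(4))
go(.5445,-.309,.25,103)
```

```text
[ 0.5253 -0.2946  0.063 ] [ 0.5578 -0.2926  0.063 ] [ 0.5282 -0.3264  0.063 ] 0.03256148031032984 93.52145337692215 95.2106738121799
flask [0.5585 0.2813]
slim [0.533 0.227]
jar [0.5076 0.1726]
square [0.4821 0.1183]
shift mm [-69.8  46.3 154.7] turn deg [ 0.    0.   -1.36] clock 3.8
```

arm_command([
  {"claw":0,"tx":-0.0233,"ty":0.0154,"tz":0,"ax":0,"ay":0,"az":0},
  {"claw":0,"tx":-0.0233,"ty":0.0154,"tz":0,"ax":0,"ay":0,"az":0},
  {"claw":0,"tx":-0.0233,"ty":0.0154,"tz":0,"ax":0,"ay":0,"az":0},
  {"claw":0,"tx":0,"ty":0,"tz":0.02,"ax":0,"ay":0,"az":6.6},
  {"claw":0,"tx":0,"ty":0,"tz":0.03,"ax":0,"ay":0,"az":0},
  {"claw":0,"tx":0,"ty":0,"tz":0.03,"ax":0,"ay":0,"az":0},
  {"claw":0,"tx":0,"ty":0,"tz":0.03,"ax":0,"ay":0,"az":0},
  {"claw":0,"tx":0,"ty":0,"tz":0.03,"ax":0,"ay":0,"az":0},
  {"claw":0,"tx":0,"ty":0,"tz":0,"ax":0,"ay":0,"az":0},
  {"claw":0,"tx":0,"ty":0,"tz":0,"ax":0,"ay":0,"az":0},
])

```text
clock: 4.63
tcp_pos: [0.544, -0.3089, 0.2636]
orientation: [-2.119, -2.315, 0.001]
contact_force: [0.1, 0.1, 0.5]
grip_width: 0.0855
gripper_force: 0.0
```

Run:
```python
from h import *
save("wrist","w2.png")
go(.5445,-.309,.20,95)
```

```text
shift mm [ 0.2 -0.3 65.5] turn deg [0.02 0.   0.04] clock 4.68
```

View pics/w2.png

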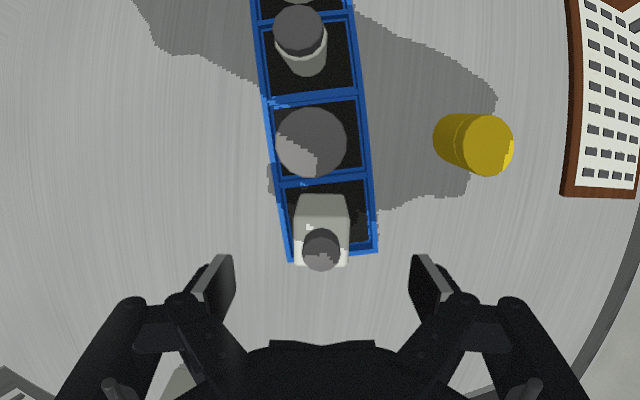

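The square bottle's cap, at (321,250), is centred between the fingers, and the bottle is aligned with them. Going down to grip.

arm_command([
  {"claw":0,"tx":0,"ty":0,"tz":0.02,"ax":0,"ay":0,"az":0},
  {"claw":0,"tx":0,"ty":0,"tz":0.02,"ax":0,"ay":0,"az":0},
  {"claw":0,"tx":0,"ty":0,"tz":0.015,"ax":0,"ay":0,"az":0},
  {"claw":0,"tx":0,"ty":0,"tz":0.01,"ax":0,"ay":0,"az":0},
  {"claw":0,"tx":0,"ty":0,"tz":0,"ax":0,"ay":0,"az":0},
  {"claw":1,"tx":0,"ty":0,"tz":0,"ax":0,"ay":0,"az":0},
  {"claw":1,"tx":0,"ty":0,"tz":0,"ax":0,"ay":0,"az":0},
  {"claw":1,"tx":0,"ty":0,"tz":0,"ax":0,"ay":0,"az":0},
  {"claw":1,"tx":0,"ty":0,"tz":0,"ax":0,"ay":0,"az":0},
  {"claw":1,"tx":0,"ty":0,"tz":0,"ax":0,"ay":0,"az":0},
], squeeze=40)

```text
clock: 5.52
tcp_pos: [0.5448, -0.3093, 0.2008]
orientation: [2.121, 2.316, 0.001]
contact_force: [-0.4, 0.7, 6.1]
grip_width: 0.0337
gripper_force: 40.7
```

Run:
```python
from h import *
o=r.get_obs(); print(o["grip_width"],o["gripper_force"]); go(.4821,.1183,.33,64.9)
```

```text
0.03365256106261686 40.68818807601929
shift mm [ 431.3  -24.8 -129.6] turn deg [ 0.1   0.04 30.14] clock 5.52
```

arm_command([
  {"claw":1,"tx":0,"ty":0,"tz":-0.02,"ax":0,"ay":0,"az":0},
  {"claw":1,"tx":0,"ty":0,"tz":-0.03,"ax":0,"ay":0,"az":0},
  {"claw":1,"tx":0,"ty":0,"tz":-0.03,"ax":0,"ay":0,"az":0},
  {"claw":1,"tx":0,"ty":0,"tz":-0.03,"ax":0,"ay":0,"az":0},
  {"claw":1,"tx":0,"ty":0,"tz":-0.02,"ax":0,"ay":0,"az":0},
  {"claw":1,"tx":0.02,"ty":-0.001,"tz":0,"ax":0,"ay":0,"az":0},
  {"claw":1,"tx":0.035,"ty":-0.002,"tz":0,"ax":0,"ay":0,"az":0},
  {"claw":1,"tx":0.035,"ty":-0.002,"tz":0,"ax":0,"ay":0,"az":0},
  {"claw":1,"tx":0.035,"ty":-0.002,"tz":0,"ax":0,"ay":0,"az":0},
  {"claw":1,"tx":0.035,"ty":-0.002,"tz":0,"ax":0,"ay":0,"az":0},
])

```text
clock: 6.35
tcp_pos: [0.5207, -0.149, 0.33]
orientation: [2.122, 2.316, 0.0]
contact_force: [0.7, 0.1, -0.3]
grip_width: 0.0339
gripper_force: 40.0
```

arm_command([
  {"claw":1,"tx":0.036,"ty":-0.002,"tz":0,"ax":0,"ay":0,"az":0},
  {"claw":1,"tx":0.036,"ty":-0.002,"tz":0,"ax":0,"ay":0,"az":0},
  {"claw":1,"tx":0.036,"ty":-0.002,"tz":0,"ax":0,"ay":0,"az":0},
  {"claw":1,"tx":0.036,"ty":-0.002,"tz":0,"ax":0,"ay":0,"az":0},
  {"claw":1,"tx":0.036,"ty":-0.002,"tz":0,"ax":0,"ay":0,"az":0},
  {"claw":1,"tx":0.036,"ty":-0.002,"tz":0,"ax":0,"ay":0,"az":0},
  {"claw":1,"tx":0.036,"ty":-0.002,"tz":0,"ax":0,"ay":0,"az":0},
  {"claw":1,"tx":0.019,"ty":-0.002,"tz":0,"ax":0,"ay":0,"az":0},
  {"claw":1,"tx":0,"ty":0,"tz":0,"ax":0,"ay":0,"az":6},
  {"claw":1,"tx":0,"ty":0,"tz":0,"ax":0,"ay":0,"az":6},
])

```text
clock: 7.18
tcp_pos: [0.4811, 0.12, 0.33]
orientation: [-2.353, -2.081, -0.001]
contact_force: [1.2, -0.9, -0.9]
grip_width: 0.0336
gripper_force: 40.0
```

arm_command([
  {"claw":1,"tx":0,"ty":0,"tz":0,"ax":0,"ay":0,"az":6},
  {"claw":1,"tx":0,"ty":0,"tz":0,"ax":0,"ay":0,"az":6},
  {"claw":1,"tx":0,"ty":0,"tz":0,"ax":0,"ay":0,"az":6},
  {"claw":1,"tx":0,"ty":0,"tz":0,"ax":0,"ay":0,"az":0},
  {"claw":1,"tx":0,"ty":0,"tz":0,"ax":0,"ay":0,"az":0},
  {"claw":1,"tx":0,"ty":0,"tz":0,"ax":0,"ay":0,"az":0},
  {"claw":1,"tx":0,"ty":0,"tz":0,"ax":0,"ay":0,"az":0},
  {"claw":1,"tx":0,"ty":0,"tz":0,"ax":0,"ay":0,"az":0},
  {"claw":1,"tx":0,"ty":0,"tz":0,"ax":0,"ay":0,"az":0},
  {"claw":1,"tx":0,"ty":0,"tz":0,"ax":0,"ay":0,"az":0},
])

```text
clock: 8.02
tcp_pos: [0.4816, 0.118, 0.3297]
orientation: [-2.649, -1.689, 0.0]
contact_force: [-0.5, -0.3, -0.5]
grip_width: 0.0333
gripper_force: 39.9
```

Run:
```python
from h import *
save("wrist","w3.png")
o=r.get_obs(); print(o["grip_width"],o["gripper_force"]); go(.4821,.1183,.198,64.9)
```

```text
0.0335612084907872 39.93246853351593
shift mm [  0.5   0.3 131.7] turn deg [-0.   -0.    0.16] clock 8.07
```

View pics/w3.png

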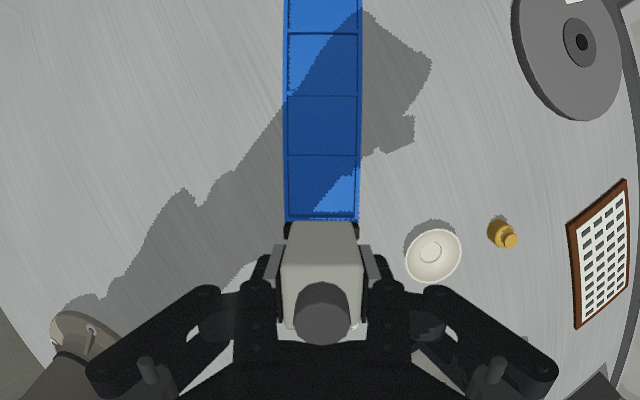

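The bottle is held upright and the rack is aligned with the tool. The near end wall of the rack is at (322,216). I'll check that against the map.

Run:
```python
from h import *
q=np.radians(64.9-180); C=np.array([.5203,.1998]); u=np.array([np.cos(q),np.sin(q)]); v=np.array([-u[1],u[0]])
for p in [(284,220),(358,220),(288,156),(360,157),(289,96),(361,97),(288,33),(361,34)]:
    X=ray("wrist",p,.016)[:2]-C; print(p,(X@u).round(4),(X@v).round(4))
```

```text
(284, 220) 0.1177 -0.0374
(358, 220) 0.1175 0.0345
(288, 156) 0.0554 -0.0319
(360, 157) 0.056 0.0343
(289, 96) 0.0002 -0.0305
(361, 97) 0.0008 0.0343
(288, 33) -0.0592 -0.0316
(361, 34) -0.0586 0.0342
```

arm_command([
  {"claw":1,"tx":0,"ty":0,"tz":0.02,"ax":0,"ay":0,"az":0},
  {"claw":1,"tx":0,"ty":0,"tz":0.03,"ax":0,"ay":0,"az":0},
  {"claw":1,"tx":0,"ty":0,"tz":0.03,"ax":0,"ay":0,"az":0},
  {"claw":1,"tx":0,"ty":0,"tz":0.025,"ax":0,"ay":0,"az":0},
  {"claw":1,"tx":0,"ty":0,"tz":0.015,"ax":0,"ay":0,"az":0},
  {"claw":1,"tx":0,"ty":0,"tz":0.008,"ax":0,"ay":0,"az":0},
  {"claw":1,"tx":0,"ty":0,"tz":0.003,"ax":0,"ay":0,"az":0},
  {"claw":1,"tx":0,"ty":0,"tz":0,"ax":0,"ay":0,"az":0},
  {"claw":1,"tx":0,"ty":0,"tz":0,"ax":0,"ay":0,"az":0},
  {"claw":1,"tx":0,"ty":0,"tz":0,"ax":0,"ay":0,"az":0},
])

```text
clock: 8.9
tcp_pos: [0.4822, 0.1182, 0.1996]
orientation: [2.649, 1.689, 0.003]
contact_force: [0.5, 0.3, 0.0]
grip_width: 0.034
gripper_force: 40.1
```

arm_command([
  {"claw":0,"tx":0,"ty":0,"tz":0,"ax":0,"ay":0,"az":0},
  {"claw":0,"tx":0,"ty":0,"tz":0,"ax":0,"ay":0,"az":0},
  {"claw":0,"tx":0,"ty":0,"tz":0,"ax":0,"ay":0,"az":0},
  {"claw":0,"tx":0,"ty":0,"tz":0,"ax":0,"ay":0,"az":0},
  {"claw":0,"tx":0,"ty":0,"tz":0,"ax":0,"ay":0,"az":0},
  {"claw":0,"tx":0,"ty":0,"tz":-0.02,"ax":0,"ay":0,"az":0},
  {"claw":0,"tx":0,"ty":0,"tz":-0.03,"ax":0,"ay":0,"az":0},
  {"claw":0,"tx":0,"ty":0,"tz":-0.03,"ax":0,"ay":0,"az":0},
  {"claw":0,"tx":0,"ty":0,"tz":-0.03,"ax":0,"ay":0,"az":0},
  {"claw":0,"tx":0,"ty":0,"tz":-0.02,"ax":0,"ay":0,"az":0},
])

```text
clock: 9.73
tcp_pos: [0.4819, 0.1183, 0.3314]
orientation: [2.648, 1.689, 0.004]
contact_force: [0.6, 0.4, -0.4]
grip_width: 0.0852
gripper_force: 0.0
```

Run:
```python
from h import *
for n in ("wrist","top"):
    T=cam(n); r.grab_frame(n); print([(w(T,d["location"]),round(d["confidence"],2)) for d in r.tip_of("square_bottle",n)[:2]])
go(.531,-.250,.33,101.7)
```

```text
[(array([0.4819, 0.1157, 0.0032]), 0.68)]
[(array([0.4835, 0.1193, 0.0037]), 0.62), (array([ 5.361e-01, -2.542e-01, -2.000e-04]), 0.28)]
shift mm [-312.7  200.2   -1.1] turn deg [  0.06  -0.   -36.67] clock 9.93
```

arm_command([
  {"claw":0,"tx":-0.0313,"ty":0.02,"tz":0,"ax":0,"ay":0,"az":0},
  {"claw":0,"tx":-0.0313,"ty":0.02,"tz":0,"ax":0,"ay":0,"az":0},
  {"claw":0,"tx":-0.0313,"ty":0.02,"tz":0,"ax":0,"ay":0,"az":0},
  {"claw":0,"tx":-0.0313,"ty":0.02,"tz":0,"ax":0,"ay":0,"az":0},
  {"claw":0,"tx":-0.0313,"ty":0.02,"tz":0,"ax":0,"ay":0,"az":0},
  {"claw":0,"tx":-0.0313,"ty":0.02,"tz":0,"ax":0,"ay":0,"az":0},
  {"claw":0,"tx":-0.0313,"ty":0.02,"tz":0,"ax":0,"ay":0,"az":0},
  {"claw":0,"tx":-0.0313,"ty":0.02,"tz":0,"ax":0,"ay":0,"az":0},
  {"claw":0,"tx":-0.0313,"ty":0.02,"tz":0,"ax":0,"ay":0,"az":0},
  {"claw":0,"tx":-0.0313,"ty":0.02,"tz":0,"ax":0,"ay":0,"az":0},
])

```text
clock: 10.77
tcp_pos: [0.5302, -0.2518, 0.3267]
orientation: [-2.647, -1.688, 0.003]
contact_force: [0.9, 0.4, 0.4]
grip_width: 0.0854
gripper_force: 0.0
```

arm_command([
  {"claw":0,"tx":0,"ty":0,"tz":0,"ax":0,"ay":0,"az":-6.1},
  {"claw":0,"tx":0,"ty":0,"tz":0,"ax":0,"ay":0,"az":-6.1},
  {"claw":0,"tx":0,"ty":0,"tz":0,"ax":0,"ay":0,"az":-6.1},
  {"claw":0,"tx":0,"ty":0,"tz":0,"ax":0,"ay":0,"az":-6.1},
  {"claw":0,"tx":0,"ty":0,"tz":0,"ax":0,"ay":0,"az":-6.1},
  {"claw":0,"tx":0,"ty":0,"tz":0,"ax":0,"ay":0,"az":-6.1},
  {"claw":0,"tx":0,"ty":0,"tz":0.03,"ax":0,"ay":0,"az":0},
  {"claw":0,"tx":0,"ty":0,"tz":0.03,"ax":0,"ay":0,"az":0},
  {"claw":0,"tx":0,"ty":0,"tz":0,"ax":0,"ay":0,"az":0},
  {"claw":0,"tx":0,"ty":0,"tz":0,"ax":0,"ay":0,"az":0},
])

```text
clock: 11.6
tcp_pos: [0.5297, -0.2497, 0.2662]
orientation: [-1.981, -2.431, 0.003]
contact_force: [-0.2, -0.2, 0.6]
grip_width: 0.0856
gripper_force: 0.0
```

Run:
```python
from h import *
T=cam("wrist"); save("wrist","w4.png"); print([(w(T,d["location"]),round(d["confidence"],2)) for d in r.tip_of("squat_jar","wrist")[:3]])
go(.531,-.250,.20,101.7)
```

```text
[(array([ 0.5307, -0.2526,  0.0026]), 0.74), (array([ 0.6376, -0.2466, -0.0035]), 0.59)]
shift mm [ 0.1 -0.3 69.2] turn deg [ 0.02 -0.   -0.05] clock 11.7
```

View pics/w4.png

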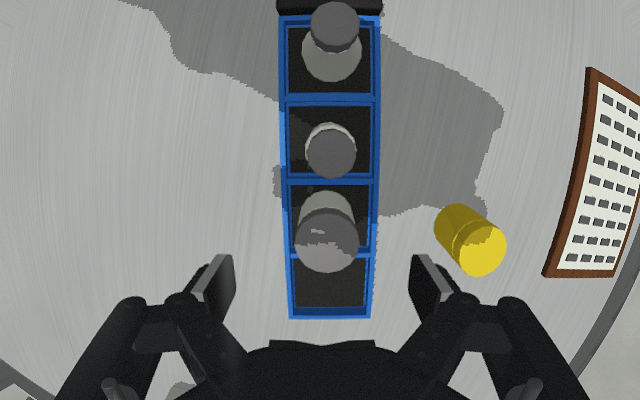

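The jar lid (326,239) is between the fingers and the yellow decoy at (482,250) stays clear.

arm_command([
  {"claw":0,"tx":0,"ty":0.001,"tz":0.02,"ax":0,"ay":0,"az":0},
  {"claw":0,"tx":0,"ty":0,"tz":0.02,"ax":0,"ay":0,"az":0},
  {"claw":0,"tx":0,"ty":0,"tz":0.018,"ax":0,"ay":0,"az":0},
  {"claw":0,"tx":0,"ty":0,"tz":0.01,"ax":0,"ay":0,"az":0},
  {"claw":0,"tx":0,"ty":0,"tz":0,"ax":0,"ay":0,"az":0},
  {"claw":1,"tx":0,"ty":0,"tz":0,"ax":0,"ay":0,"az":0},
  {"claw":1,"tx":0,"ty":0,"tz":0,"ax":0,"ay":0,"az":0},
  {"claw":1,"tx":0,"ty":0,"tz":0,"ax":0,"ay":0,"az":0},
  {"claw":1,"tx":0,"ty":0,"tz":0,"ax":0,"ay":0,"az":0},
  {"claw":1,"tx":0,"ty":0,"tz":0,"ax":0,"ay":0,"az":0},
])

```text
clock: 12.53
tcp_pos: [0.5324, -0.2501, 0.2021]
orientation: [1.984, 2.434, 0.001]
contact_force: [-0.2, -0.1, 6.5]
grip_width: 0.0392
gripper_force: 39.8
```

Run:
```python
from h import *
o=r.get_obs(); print(o["grip_width"],o["gripper_force"]); go(.5076,.1726,.33,64.9)
```

```text
0.039174549291651206 39.84021940268576
shift mm [ 418.8   61.1 -128.3] turn deg [ 0.11  0.04 36.73] clock 12.53
```

arm_command([
  {"claw":1,"tx":0,"ty":0,"tz":-0.02,"ax":0,"ay":0,"az":0},
  {"claw":1,"tx":0,"ty":0,"tz":-0.03,"ax":0,"ay":0,"az":0},
  {"claw":1,"tx":0,"ty":0,"tz":-0.03,"ax":0,"ay":0,"az":0},
  {"claw":1,"tx":0,"ty":0,"tz":-0.03,"ax":0,"ay":0,"az":0},
  {"claw":1,"tx":0,"ty":0,"tz":-0.02,"ax":0,"ay":0,"az":0},
  {"claw":1,"tx":0.035,"ty":0.005,"tz":0,"ax":0,"ay":0,"az":0},
  {"claw":1,"tx":0.035,"ty":0.005,"tz":0,"ax":0,"ay":0,"az":0},
  {"claw":1,"tx":0.035,"ty":0.005,"tz":0,"ax":0,"ay":0,"az":0},
  {"claw":1,"tx":0.035,"ty":0.005,"tz":0,"ax":0,"ay":0,"az":0},
  {"claw":1,"tx":0.035,"ty":0.005,"tz":0,"ax":0,"ay":0,"az":0},
])

```text
clock: 13.37
tcp_pos: [0.5205, -0.072, 0.3314]
orientation: [1.985, 2.434, 0.001]
contact_force: [0.4, 1.1, -1.6]
grip_width: 0.039
gripper_force: 40.5
```

arm_command([
  {"claw":1,"tx":0.035,"ty":0.005,"tz":0,"ax":0,"ay":0,"az":0},
  {"claw":1,"tx":0.035,"ty":0.005,"tz":0,"ax":0,"ay":0,"az":0},
  {"claw":1,"tx":0.035,"ty":0.005,"tz":0,"ax":0,"ay":0,"az":0},
  {"claw":1,"tx":0.035,"ty":0.005,"tz":0,"ax":0,"ay":0,"az":0},
  {"claw":1,"tx":0.035,"ty":0.005,"tz":0,"ax":0,"ay":0,"az":0},
  {"claw":1,"tx":0.035,"ty":0.005,"tz":0,"ax":0,"ay":0,"az":0},
  {"claw":1,"tx":0.034,"ty":0.006,"tz":0,"ax":0,"ay":0,"az":0},
  {"claw":1,"tx":0,"ty":0,"tz":0,"ax":0,"ay":0,"az":6.1},
  {"claw":1,"tx":0,"ty":0,"tz":0,"ax":0,"ay":0,"az":6.1},
  {"claw":1,"tx":0,"ty":0,"tz":0,"ax":0,"ay":0,"az":6.1},
])

```text
clock: 14.2
tcp_pos: [0.5067, 0.1737, 0.3311]
orientation: [2.35, 2.085, 0.001]
contact_force: [1.1, -0.7, -1.7]
grip_width: 0.0392
gripper_force: 40.5
```

arm_command([
  {"claw":1,"tx":0,"ty":0,"tz":0,"ax":0,"ay":0,"az":6.1},
  {"claw":1,"tx":0,"ty":0,"tz":0,"ax":0,"ay":0,"az":6.1},
  {"claw":1,"tx":0,"ty":0,"tz":0,"ax":0,"ay":0,"az":6.1},
  {"claw":1,"tx":0,"ty":0,"tz":0,"ax":0,"ay":0,"az":0},
  {"claw":1,"tx":0,"ty":0,"tz":0.01,"ax":0,"ay":0,"az":0},
  {"claw":1,"tx":0,"ty":0,"tz":0,"ax":0,"ay":0,"az":0},
  {"claw":1,"tx":0,"ty":0,"tz":0,"ax":0,"ay":0,"az":0},
  {"claw":1,"tx":0,"ty":0,"tz":0,"ax":0,"ay":0,"az":0},
  {"claw":1,"tx":0,"ty":0,"tz":0,"ax":0,"ay":0,"az":0},
  {"claw":1,"tx":0,"ty":0,"tz":0,"ax":0,"ay":0,"az":0},
])

```text
clock: 15.03
tcp_pos: [0.5071, 0.1728, 0.3208]
orientation: [-2.649, -1.689, -0.0]
contact_force: [-0.2, -0.3, -0.6]
grip_width: 0.039
gripper_force: 40.5
```

Run:
```python
from h import *
o=r.get_obs(); print(o["grip_width"],o["gripper_force"]); go(.5076,.1726,.1991,64.9)
```

```text
0.03903598906928627 40.54224952007644
shift mm [  0.    0.5 121.7] turn deg [ 0.01 -0.01  0.16] clock 15.03
```

arm_command([
  {"claw":1,"tx":0,"ty":0,"tz":0.02,"ax":0,"ay":0,"az":0},
  {"claw":1,"tx":0,"ty":0,"tz":0.03,"ax":0,"ay":0,"az":0},
  {"claw":1,"tx":0,"ty":0,"tz":0.03,"ax":0,"ay":0,"az":0},
  {"claw":1,"tx":0,"ty":0,"tz":0.02,"ax":0,"ay":0,"az":0},
  {"claw":1,"tx":0,"ty":0,"tz":0.01,"ax":0,"ay":0,"az":0},
  {"claw":1,"tx":0,"ty":0,"tz":0.008,"ax":0,"ay":0,"az":0},
  {"claw":1,"tx":0,"ty":0,"tz":0.003,"ax":0,"ay":0,"az":0},
  {"claw":1,"tx":0,"ty":0,"tz":0,"ax":0,"ay":0,"az":0},
  {"claw":1,"tx":0,"ty":0,"tz":0,"ax":0,"ay":0,"az":0},
  {"claw":1,"tx":0,"ty":0,"tz":0,"ax":0,"ay":0,"az":0},
])

```text
clock: 15.87
tcp_pos: [0.5076, 0.173, 0.2008]
orientation: [2.649, 1.689, 0.003]
contact_force: [0.1, 0.2, -0.0]
grip_width: 0.039
gripper_force: 40.5
```

arm_command([
  {"claw":0,"tx":0,"ty":0,"tz":0,"ax":0,"ay":0,"az":0},
  {"claw":0,"tx":0,"ty":0,"tz":0,"ax":0,"ay":0,"az":0},
  {"claw":0,"tx":0,"ty":0,"tz":0,"ax":0,"ay":0,"az":0},
  {"claw":0,"tx":0,"ty":0,"tz":0,"ax":0,"ay":0,"az":0},
  {"claw":0,"tx":0,"ty":0,"tz":0,"ax":0,"ay":0,"az":0},
  {"claw":0,"tx":0,"ty":0,"tz":-0.02,"ax":0,"ay":0,"az":0},
  {"claw":0,"tx":0,"ty":0,"tz":-0.03,"ax":0,"ay":0,"az":0},
  {"claw":0,"tx":0,"ty":0,"tz":-0.03,"ax":0,"ay":0,"az":0},
  {"claw":0,"tx":0,"ty":0,"tz":-0.03,"ax":0,"ay":0,"az":0},
  {"claw":0,"tx":0,"ty":0,"tz":-0.02,"ax":0,"ay":0,"az":0},
])

```text
clock: 16.7
tcp_pos: [0.5073, 0.1731, 0.3325]
orientation: [2.648, 1.689, 0.004]
contact_force: [-0.4, 0.1, 0.0]
grip_width: 0.0852
gripper_force: 0.0
```

Run:
```python
from h import *
for n in ("wrist","top"):
    T=cam(n); r.grab_frame(n); print([(w(T,d["location"]),round(d["confidence"],2)) for d in r.tip_of("squat_jar",n)[:2]])
go(.520,-.1955,.33,101.7)
```

```text
[(array([0.506 , 0.1709, 0.0023]), 0.9), (array([ 0.6414, -0.2432,  0.    ]), 0.38)]
[(array([ 0.6433, -0.2425, -0.001 ]), 0.87), (array([ 0.5038,  0.1727, -0.    ]), 0.84)]
shift mm [-3.283e+02  1.672e+02 -1.000e-01] turn deg [ 5.000e-02 -1.000e-02 -3.667e+01] clock 16.9
```

arm_command([
  {"claw":0,"tx":-0.0328,"ty":0.0167,"tz":0,"ax":0,"ay":0,"az":0},
  {"claw":0,"tx":-0.0328,"ty":0.0167,"tz":0,"ax":0,"ay":0,"az":0},
  {"claw":0,"tx":-0.0328,"ty":0.0167,"tz":0,"ax":0,"ay":0,"az":0},
  {"claw":0,"tx":-0.0328,"ty":0.0167,"tz":0,"ax":0,"ay":0,"az":0},
  {"claw":0,"tx":-0.0328,"ty":0.0167,"tz":0,"ax":0,"ay":0,"az":0},
  {"claw":0,"tx":-0.0328,"ty":0.0167,"tz":0,"ax":0,"ay":0,"az":0},
  {"claw":0,"tx":-0.0328,"ty":0.0167,"tz":0,"ax":0,"ay":0,"az":0},
  {"claw":0,"tx":-0.0328,"ty":0.0167,"tz":0,"ax":0,"ay":0,"az":0},
  {"claw":0,"tx":-0.0328,"ty":0.0167,"tz":0,"ax":0,"ay":0,"az":0},
  {"claw":0,"tx":-0.0328,"ty":0.0167,"tz":0,"ax":0,"ay":0,"az":0},
])

```text
clock: 17.73
tcp_pos: [0.5191, -0.1968, 0.3279]
orientation: [-2.647, -1.688, 0.003]
contact_force: [1.0, -0.2, -0.4]
grip_width: 0.0851
gripper_force: 0.0
```

arm_command([
  {"claw":0,"tx":0,"ty":0,"tz":0,"ax":0,"ay":0,"az":-6.1},
  {"claw":0,"tx":0,"ty":0,"tz":0,"ax":0,"ay":0,"az":-6.1},
  {"claw":0,"tx":0,"ty":0,"tz":0,"ax":0,"ay":0,"az":-6.1},
  {"claw":0,"tx":0,"ty":0,"tz":0,"ax":0,"ay":0,"az":-6.1},
  {"claw":0,"tx":0,"ty":0,"tz":0,"ax":0,"ay":0,"az":-6.1},
  {"claw":0,"tx":0,"ty":0,"tz":0,"ax":0,"ay":0,"az":-6.1},
  {"claw":0,"tx":0,"ty":0,"tz":0.02,"ax":0,"ay":0,"az":0},
  {"claw":0,"tx":0,"ty":0,"tz":0.03,"ax":0,"ay":0,"az":0},
  {"claw":0,"tx":0,"ty":0,"tz":0,"ax":0,"ay":0,"az":0},
  {"claw":0,"tx":0,"ty":0,"tz":0,"ax":0,"ay":0,"az":0},
])

```text
clock: 18.57
tcp_pos: [0.5188, -0.1947, 0.2774]
orientation: [-1.981, -2.431, 0.003]
contact_force: [0.1, 0.4, 0.5]
grip_width: 0.0852
gripper_force: 0.0
```

Run:
```python
from h import *
T=cam("wrist"); save("wrist","w5.png"); print([(w(T,d["location"]),round(d["confidence"],2)) for d in r.tip_of("slim_bottle","wrist")[:3]])
go(.520,-.1955,.205,101.7)
```

```text
[(array([ 0.5198, -0.193 ,  0.0101]), 0.95)]
shift mm [-0.5 -0.4 75. ] turn deg [-0.01 -0.02 -0.04] clock 18.67
```

View pics/w5.png

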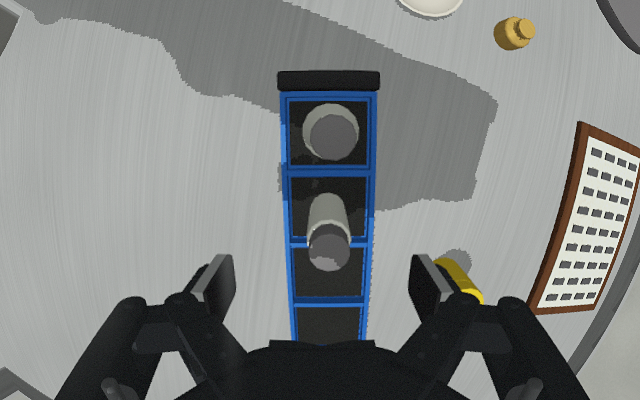

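The slim cap (328,248) sits between the fingers and the flask is untouched at (330,132).

arm_command([
  {"claw":0,"tx":0,"ty":0.002,"tz":0.02,"ax":0,"ay":0,"az":0},
  {"claw":0,"tx":0,"ty":0,"tz":0.025,"ax":0,"ay":0,"az":0},
  {"claw":0,"tx":0,"ty":0,"tz":0.02,"ax":0,"ay":0,"az":0},
  {"claw":0,"tx":0,"ty":0,"tz":0.009,"ax":0,"ay":0,"az":0},
  {"claw":0,"tx":0,"ty":0,"tz":0,"ax":0,"ay":0,"az":0},
  {"claw":1,"tx":0,"ty":0,"tz":0,"ax":0,"ay":0,"az":0},
  {"claw":1,"tx":0,"ty":0,"tz":0,"ax":0,"ay":0,"az":0},
  {"claw":1,"tx":0,"ty":0,"tz":0,"ax":0,"ay":0,"az":0},
  {"claw":1,"tx":0,"ty":0,"tz":0,"ax":0,"ay":0,"az":0},
  {"claw":1,"tx":0,"ty":0,"tz":0,"ax":0,"ay":0,"az":0},
])

```text
clock: 19.5
tcp_pos: [0.5223, -0.1948, 0.2066]
orientation: [1.984, 2.434, 0.001]
contact_force: [-1.6, 0.3, 12.0]
grip_width: 0.0272
gripper_force: 38.6
```

Run:
```python
from h import *
o=r.get_obs(); print(o["grip_width"],o["gripper_force"]); go(.533,.227,.33,64.9)
```

```text
0.027238557197635196 38.59004884958267
shift mm [ 410.8   95.7 -123.6] turn deg [8.000e-02 3.000e-02 3.673e+01] clock 19.5
```

arm_command([
  {"claw":1,"tx":0,"ty":0,"tz":-0.02,"ax":0,"ay":0,"az":0},
  {"claw":1,"tx":0,"ty":0,"tz":-0.03,"ax":0,"ay":0,"az":0},
  {"claw":1,"tx":0,"ty":0,"tz":-0.03,"ax":0,"ay":0,"az":0},
  {"claw":1,"tx":0,"ty":0,"tz":-0.03,"ax":0,"ay":0,"az":0},
  {"claw":1,"tx":0,"ty":0,"tz":-0.02,"ax":0,"ay":0,"az":0},
  {"claw":1,"tx":0.034,"ty":0.008,"tz":0,"ax":0,"ay":0,"az":0},
  {"claw":1,"tx":0.034,"ty":0.008,"tz":0,"ax":0,"ay":0,"az":0},
  {"claw":1,"tx":0.034,"ty":0.008,"tz":0,"ax":0,"ay":0,"az":0},
  {"claw":1,"tx":0.034,"ty":0.008,"tz":0,"ax":0,"ay":0,"az":0},
  {"claw":1,"tx":0.034,"ty":0.008,"tz":0,"ax":0,"ay":0,"az":0},
])

```text
clock: 20.33
tcp_pos: [0.5265, -0.0186, 0.3361]
orientation: [1.985, 2.434, 0.0]
contact_force: [1.3, -0.5, -1.0]
grip_width: 0.027
gripper_force: 39.5
```

arm_command([
  {"claw":1,"tx":0.034,"ty":0.008,"tz":0,"ax":0,"ay":0,"az":0},
  {"claw":1,"tx":0.034,"ty":0.008,"tz":0,"ax":0,"ay":0,"az":0},
  {"claw":1,"tx":0.034,"ty":0.008,"tz":0,"ax":0,"ay":0,"az":0},
  {"claw":1,"tx":0.034,"ty":0.008,"tz":0,"ax":0,"ay":0,"az":0},
  {"claw":1,"tx":0.034,"ty":0.008,"tz":0,"ax":0,"ay":0,"az":0},
  {"claw":1,"tx":0.034,"ty":0.008,"tz":0,"ax":0,"ay":0,"az":0},
  {"claw":1,"tx":0.037,"ty":0.008,"tz":0,"ax":0,"ay":0,"az":0},
  {"claw":1,"tx":0,"ty":0,"tz":0,"ax":0,"ay":0,"az":6.1},
  {"claw":1,"tx":0,"ty":0,"tz":0,"ax":0,"ay":0,"az":6.1},
  {"claw":1,"tx":0,"ty":0,"tz":0,"ax":0,"ay":0,"az":6.1},
])

```text
clock: 21.17
tcp_pos: [0.5327, 0.2282, 0.3357]
orientation: [-2.35, -2.085, 0.0]
contact_force: [0.2, -0.8, -0.9]
grip_width: 0.0269
gripper_force: 39.5
```

arm_command([
  {"claw":1,"tx":0,"ty":0,"tz":0,"ax":0,"ay":0,"az":6.1},
  {"claw":1,"tx":0,"ty":0,"tz":0,"ax":0,"ay":0,"az":6.1},
  {"claw":1,"tx":0,"ty":0,"tz":0,"ax":0,"ay":0,"az":6.1},
  {"claw":1,"tx":0,"ty":0,"tz":0,"ax":0,"ay":0,"az":0},
  {"claw":1,"tx":0,"ty":0,"tz":0.01,"ax":0,"ay":0,"az":0},
  {"claw":1,"tx":0,"ty":0,"tz":0,"ax":0,"ay":0,"az":0},
  {"claw":1,"tx":0,"ty":0,"tz":0,"ax":0,"ay":0,"az":0},
  {"claw":1,"tx":0,"ty":0,"tz":0,"ax":0,"ay":0,"az":0},
  {"claw":1,"tx":0,"ty":0,"tz":0,"ax":0,"ay":0,"az":0},
  {"claw":1,"tx":0,"ty":0,"tz":0,"ax":0,"ay":0,"az":0},
])

```text
clock: 22.0
tcp_pos: [0.5332, 0.2272, 0.3258]
orientation: [-2.649, -1.689, -0.0]
contact_force: [-0.0, 0.1, -0.7]
grip_width: 0.027
gripper_force: 39.5
```

Run:
```python
from h import *
o=r.get_obs(); print(o["grip_width"],o["gripper_force"]); save("wrist","w6.png"); go(.533,.227,.2036,64.9)
```

```text
0.027014871029771306 39.503612369298935
shift mm [-3.000e-01 -1.000e-01  1.222e+02] turn deg [ 0.01 -0.01  0.16] clock 22.05
```

View pics/w6.png

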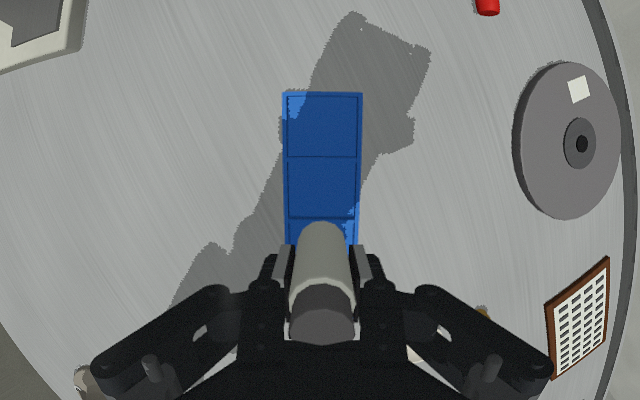

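The slim bottle is upright and centred over the row, with empty compartments ahead. Lowering it now.

arm_command([
  {"claw":1,"tx":0,"ty":0,"tz":0.02,"ax":0,"ay":0,"az":0},
  {"claw":1,"tx":0,"ty":0,"tz":0.03,"ax":0,"ay":0,"az":0},
  {"claw":1,"tx":0,"ty":0,"tz":0.03,"ax":0,"ay":0,"az":0},
  {"claw":1,"tx":0,"ty":0,"tz":0.02,"ax":0,"ay":0,"az":0},
  {"claw":1,"tx":0,"ty":0,"tz":0.01,"ax":0,"ay":0,"az":0},
  {"claw":1,"tx":0,"ty":0,"tz":0.008,"ax":0,"ay":0,"az":0},
  {"claw":1,"tx":0,"ty":0,"tz":0.003,"ax":0,"ay":0,"az":0},
  {"claw":1,"tx":0,"ty":0,"tz":0,"ax":0,"ay":0,"az":0},
  {"claw":1,"tx":0,"ty":0,"tz":0,"ax":0,"ay":0,"az":0},
  {"claw":1,"tx":0,"ty":0,"tz":0,"ax":0,"ay":0,"az":0},
])

```text
clock: 22.88
tcp_pos: [0.5336, 0.2276, 0.2059]
orientation: [2.649, 1.689, 0.003]
contact_force: [0.4, 0.1, -0.3]
grip_width: 0.0272
gripper_force: 39.5
```

arm_command([
  {"claw":0,"tx":0,"ty":0,"tz":0,"ax":0,"ay":0,"az":0},
  {"claw":0,"tx":0,"ty":0,"tz":0,"ax":0,"ay":0,"az":0},
  {"claw":0,"tx":0,"ty":0,"tz":0,"ax":0,"ay":0,"az":0},
  {"claw":0,"tx":0,"ty":0,"tz":0,"ax":0,"ay":0,"az":0},
  {"claw":0,"tx":0,"ty":0,"tz":0,"ax":0,"ay":0,"az":0},
  {"claw":0,"tx":0,"ty":0,"tz":-0.02,"ax":0,"ay":0,"az":0},
  {"claw":0,"tx":0,"ty":0,"tz":-0.03,"ax":0,"ay":0,"az":0},
  {"claw":0,"tx":0,"ty":0,"tz":-0.03,"ax":0,"ay":0,"az":0},
  {"claw":0,"tx":0,"ty":0,"tz":-0.03,"ax":0,"ay":0,"az":0},
  {"claw":0,"tx":0,"ty":0,"tz":-0.02,"ax":0,"ay":0,"az":0},
])

```text
clock: 23.72
tcp_pos: [0.5334, 0.2276, 0.3377]
orientation: [2.649, 1.689, 0.005]
contact_force: [0.6, 0.3, -0.5]
grip_width: 0.0854
gripper_force: 0.0
```

Run:
```python
from h import *
for n in ("wrist","top"):
    T=cam(n); r.grab_frame(n); print([(w(T,d["location"]),round(d["confidence"],2)) for d in r.tip_of("slim_bottle",n)[:2]])
go(.5115,-.1346,.33,101.7)
```

```text
[(array([0.532 , 0.2265, 0.0047]), 0.65)]
[]
shift mm [-337.   133.2    4.9] turn deg [ 4.000e-02 -1.000e-02 -3.667e+01] clock 23.92
```

arm_command([
  {"claw":0,"tx":-0.0337,"ty":0.0133,"tz":0,"ax":0,"ay":0,"az":0},
  {"claw":0,"tx":-0.0337,"ty":0.0133,"tz":0,"ax":0,"ay":0,"az":0},
  {"claw":0,"tx":-0.0337,"ty":0.0133,"tz":0,"ax":0,"ay":0,"az":0},
  {"claw":0,"tx":-0.0337,"ty":0.0133,"tz":0,"ax":0,"ay":0,"az":0},
  {"claw":0,"tx":-0.0337,"ty":0.0133,"tz":0,"ax":0,"ay":0,"az":0},
  {"claw":0,"tx":-0.0337,"ty":0.0133,"tz":0,"ax":0,"ay":0,"az":0},
  {"claw":0,"tx":-0.0337,"ty":0.0133,"tz":0,"ax":0,"ay":0,"az":0},
  {"claw":0,"tx":-0.0337,"ty":0.0133,"tz":0,"ax":0,"ay":0,"az":0},
  {"claw":0,"tx":-0.0337,"ty":0.0133,"tz":0,"ax":0,"ay":0,"az":0},
  {"claw":0,"tx":-0.0337,"ty":0.0133,"tz":0,"ax":0,"ay":0,"az":0},
])

```text
clock: 24.75
tcp_pos: [0.5104, -0.1361, 0.3331]
orientation: [-2.647, -1.688, 0.003]
contact_force: [1.5, -0.5, 0.6]
grip_width: 0.0851
gripper_force: 0.0
```

arm_command([
  {"claw":0,"tx":0,"ty":0,"tz":0,"ax":0,"ay":0,"az":-6.1},
  {"claw":0,"tx":0,"ty":0,"tz":0,"ax":0,"ay":0,"az":-6.1},
  {"claw":0,"tx":0,"ty":0,"tz":0,"ax":0,"ay":0,"az":-6.1},
  {"claw":0,"tx":0,"ty":0,"tz":0,"ax":0,"ay":0,"az":-6.1},
  {"claw":0,"tx":0,"ty":0,"tz":0,"ax":0,"ay":0,"az":-6.1},
  {"claw":0,"tx":0,"ty":0,"tz":0,"ax":0,"ay":0,"az":-6.1},
  {"claw":0,"tx":0,"ty":0,"tz":0.02,"ax":0,"ay":0,"az":0},
  {"claw":0,"tx":0,"ty":0,"tz":0.03,"ax":0,"ay":0,"az":0},
  {"claw":0,"tx":0,"ty":0,"tz":0,"ax":0,"ay":0,"az":0},
  {"claw":0,"tx":0,"ty":0,"tz":0,"ax":0,"ay":0,"az":0},
])

```text
clock: 25.58
tcp_pos: [0.5103, -0.1342, 0.2826]
orientation: [-1.981, -2.431, 0.004]
contact_force: [0.5, 0.3, 0.9]
grip_width: 0.0854
gripper_force: 0.0
```

Run:
```python
from h import *
T=cam("wrist"); save("wrist","w7.png"); print([(w(T,d["location"]),round(d["confidence"],2)) for d in r.tip_of("necked_flask","wrist")[:3]])
go(.5115,-.1346,.232,101.7)
```

```text
[(array([ 0.5139, -0.1369,  0.0031]), 0.92)]
shift mm [-0.3 -0.2 53. ] turn deg [-0.01 -0.02 -0.05] clock 25.68
```

View pics/w7.png

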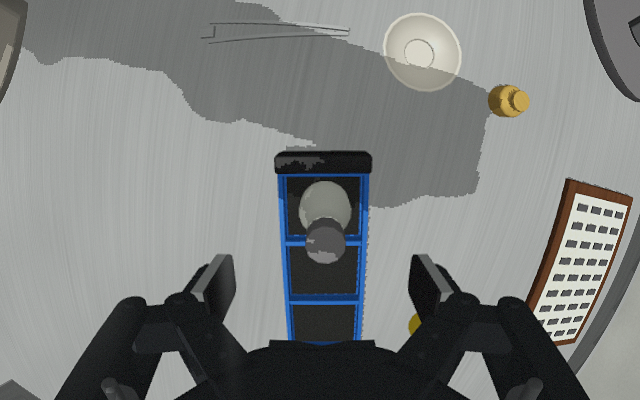

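The flask cap (325,243) is centred between the fingers.

arm_command([
  {"claw":0,"tx":0,"ty":0.0015,"tz":0.02,"ax":0,"ay":0,"az":0},
  {"claw":0,"tx":0,"ty":0,"tz":0.02,"ax":0,"ay":0,"az":0},
  {"claw":0,"tx":0,"ty":0,"tz":0.011,"ax":0,"ay":0,"az":0},
  {"claw":0,"tx":0,"ty":0,"tz":0,"ax":0,"ay":0,"az":0},
  {"claw":1,"tx":0,"ty":0,"tz":0,"ax":0,"ay":0,"az":0},
  {"claw":1,"tx":0,"ty":0,"tz":0,"ax":0,"ay":0,"az":0},
  {"claw":1,"tx":0,"ty":0,"tz":0,"ax":0,"ay":0,"az":0},
  {"claw":1,"tx":0,"ty":0,"tz":0,"ax":0,"ay":0,"az":0},
  {"claw":1,"tx":0,"ty":0,"tz":0,"ax":0,"ay":0,"az":0},
  {"claw":1,"tx":0,"ty":0,"tz":0,"ax":0,"ay":0,"az":0},
])

```text
clock: 26.52
tcp_pos: [0.5131, -0.1342, 0.2343]
orientation: [1.984, 2.434, 0.0]
contact_force: [-1.4, -0.8, 2.5]
grip_width: 0.023
gripper_force: 38.9
```

Run:
```python
from h import *
o=r.get_obs(); print(o["grip_width"],o["gripper_force"]); go(.5585,.2813,.36,64.9)
```

```text
0.022959112608117505 38.904473077454895
shift mm [ 397.7  128.3 -125.8] turn deg [5.000e-02 2.000e-02 3.673e+01] clock 26.52
```

arm_command([
  {"claw":1,"tx":0,"ty":0,"tz":-0.02,"ax":0,"ay":0,"az":0},
  {"claw":1,"tx":0,"ty":0,"tz":-0.03,"ax":0,"ay":0,"az":0},
  {"claw":1,"tx":0,"ty":0,"tz":-0.03,"ax":0,"ay":0,"az":0},
  {"claw":1,"tx":0,"ty":0,"tz":-0.03,"ax":0,"ay":0,"az":0},
  {"claw":1,"tx":0,"ty":0,"tz":-0.02,"ax":0,"ay":0,"az":0},
  {"claw":1,"tx":0.033,"ty":0.0107,"tz":0,"ax":0,"ay":0,"az":0},
  {"claw":1,"tx":0.033,"ty":0.0107,"tz":0,"ax":0,"ay":0,"az":0},
  {"claw":1,"tx":0.033,"ty":0.0107,"tz":0,"ax":0,"ay":0,"az":0},
  {"claw":1,"tx":0.033,"ty":0.0107,"tz":0,"ax":0,"ay":0,"az":0},
  {"claw":1,"tx":0.033,"ty":0.0107,"tz":0,"ax":0,"ay":0,"az":0},
])

```text
clock: 27.35
tcp_pos: [0.5318, 0.0398, 0.3639]
orientation: [1.985, 2.435, -0.0]
contact_force: [1.1, -0.4, -0.8]
grip_width: 0.0225
gripper_force: 39.5
```

arm_command([
  {"claw":1,"tx":0.033,"ty":0.0107,"tz":0,"ax":0,"ay":0,"az":0},
  {"claw":1,"tx":0.033,"ty":0.0107,"tz":0,"ax":0,"ay":0,"az":0},
  {"claw":1,"tx":0.033,"ty":0.0107,"tz":0,"ax":0,"ay":0,"az":0},
  {"claw":1,"tx":0.033,"ty":0.0107,"tz":0,"ax":0,"ay":0,"az":0},
  {"claw":1,"tx":0.033,"ty":0.0107,"tz":0,"ax":0,"ay":0,"az":0},
  {"claw":1,"tx":0.033,"ty":0.0107,"tz":0,"ax":0,"ay":0,"az":0},
  {"claw":1,"tx":0.034,"ty":0.0107,"tz":0,"ax":0,"ay":0,"az":0},
  {"claw":1,"tx":0,"ty":0,"tz":0,"ax":0,"ay":0,"az":6.1},
  {"claw":1,"tx":0,"ty":0,"tz":0,"ax":0,"ay":0,"az":6.1},
  {"claw":1,"tx":0,"ty":0,"tz":0,"ax":0,"ay":0,"az":6.1},
])

```text
clock: 28.18
tcp_pos: [0.5582, 0.2816, 0.3633]
orientation: [-2.35, -2.084, 0.001]
contact_force: [0.1, -0.4, -0.7]
grip_width: 0.0226
gripper_force: 39.5
```

arm_command([
  {"claw":1,"tx":0,"ty":0,"tz":0,"ax":0,"ay":0,"az":6.1},
  {"claw":1,"tx":0,"ty":0,"tz":0,"ax":0,"ay":0,"az":6.1},
  {"claw":1,"tx":0,"ty":0,"tz":0,"ax":0,"ay":0,"az":6.1},
  {"claw":1,"tx":0,"ty":0,"tz":0,"ax":0,"ay":0,"az":0},
  {"claw":1,"tx":0,"ty":0,"tz":0.01,"ax":0,"ay":0,"az":0},
  {"claw":1,"tx":0,"ty":0,"tz":0,"ax":0,"ay":0,"az":0},
  {"claw":1,"tx":0,"ty":0,"tz":0,"ax":0,"ay":0,"az":0},
  {"claw":1,"tx":0,"ty":0,"tz":0,"ax":0,"ay":0,"az":0},
  {"claw":1,"tx":0,"ty":0,"tz":0,"ax":0,"ay":0,"az":0},
  {"claw":1,"tx":0,"ty":0,"tz":0,"ax":0,"ay":0,"az":0},
])

```text
clock: 29.02
tcp_pos: [0.5587, 0.2807, 0.3539]
orientation: [-2.649, -1.689, -0.0]
contact_force: [-0.1, 0.1, -0.5]
grip_width: 0.0227
gripper_force: 39.5
```

Run:
```python
from h import *
o=r.get_obs(); print(o["grip_width"],o["gripper_force"]); save("wrist","w8.png"); go(.5585,.2813,.2313,64.9)
```

```text
0.02266648721524263 39.4723367820734
shift mm [  0.5  -0.5 122.6] turn deg [ 0.01 -0.02  0.16] clock 29.07
```

View pics/w8.png

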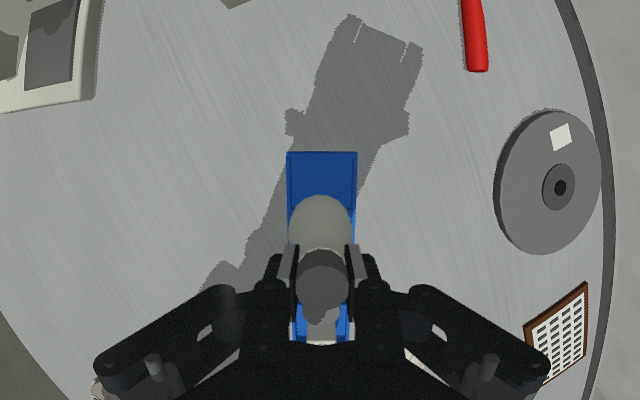

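The flask is upright over the last compartment, and the rack's far end wall is at (322,153). Lowering, releasing and rising.

arm_command([
  {"claw":1,"tx":0,"ty":0,"tz":0.02,"ax":0,"ay":0,"az":0},
  {"claw":1,"tx":0,"ty":0,"tz":0.03,"ax":0,"ay":0,"az":0},
  {"claw":1,"tx":0,"ty":0,"tz":0.03,"ax":0,"ay":0,"az":0},
  {"claw":1,"tx":0,"ty":0,"tz":0.02,"ax":0,"ay":0,"az":0},
  {"claw":1,"tx":0,"ty":0,"tz":0.01,"ax":0,"ay":0,"az":0},
  {"claw":1,"tx":0,"ty":0,"tz":0.008,"ax":0,"ay":0,"az":0},
  {"claw":1,"tx":0,"ty":0,"tz":0.004,"ax":0,"ay":0,"az":0},
  {"claw":1,"tx":0,"ty":0,"tz":0,"ax":0,"ay":0,"az":0},
  {"claw":1,"tx":0,"ty":0,"tz":0,"ax":0,"ay":0,"az":0},
  {"claw":1,"tx":0,"ty":0,"tz":0,"ax":0,"ay":0,"az":0},
])

```text
clock: 29.9
tcp_pos: [0.5591, 0.2809, 0.233]
orientation: [2.649, 1.689, 0.003]
contact_force: [1.3, 0.2, -1.6]
grip_width: 0.0227
gripper_force: 39.4
```

arm_command([
  {"claw":0,"tx":0,"ty":0,"tz":0,"ax":0,"ay":0,"az":0},
  {"claw":0,"tx":0,"ty":0,"tz":0,"ax":0,"ay":0,"az":0},
  {"claw":0,"tx":0,"ty":0,"tz":0,"ax":0,"ay":0,"az":0},
  {"claw":0,"tx":0,"ty":0,"tz":0,"ax":0,"ay":0,"az":0},
  {"claw":0,"tx":0,"ty":0,"tz":0,"ax":0,"ay":0,"az":0},
  {"claw":0,"tx":0,"ty":0,"tz":-0.02,"ax":0,"ay":0,"az":0},
  {"claw":0,"tx":0,"ty":0,"tz":-0.03,"ax":0,"ay":0,"az":0},
  {"claw":0,"tx":0,"ty":0,"tz":-0.03,"ax":0,"ay":0,"az":0},
  {"claw":0,"tx":0,"ty":0,"tz":-0.03,"ax":0,"ay":0,"az":0},
  {"claw":0,"tx":0,"ty":0,"tz":-0.03,"ax":0,"ay":0,"az":0},
])

```text
clock: 30.73
tcp_pos: [0.5584, 0.2806, 0.3731]
orientation: [-2.649, -1.689, 0.0]
contact_force: [0.3, 0.6, -0.9]
grip_width: 0.085
gripper_force: 0.0
```

arm_command([
  {"claw":0,"tx":-0.035,"ty":0,"tz":0,"ax":0,"ay":0,"az":0},
  {"claw":0,"tx":-0.035,"ty":0,"tz":0,"ax":0,"ay":0,"az":0},
  {"claw":0,"tx":-0.035,"ty":0,"tz":0,"ax":0,"ay":0,"az":0},
  {"claw":0,"tx":-0.035,"ty":0,"tz":0,"ax":0,"ay":0,"az":0},
  {"claw":0,"tx":-0.035,"ty":0,"tz":0,"ax":0,"ay":0,"az":0},
  {"claw":0,"tx":-0.035,"ty":0,"tz":0,"ax":0,"ay":0,"az":0},
  {"claw":0,"tx":-0.035,"ty":0,"tz":0,"ax":0,"ay":0,"az":0},
  {"claw":0,"tx":-0.02,"ty":0,"tz":0,"ax":0,"ay":0,"az":0},
  {"claw":0,"tx":0,"ty":0,"tz":0,"ax":0,"ay":0,"az":0},
  {"claw":0,"tx":0,"ty":0,"tz":0,"ax":0,"ay":0,"az":0},
])

```text
clock: 31.57
tcp_pos: [0.4465, 0.0396, 0.372]
orientation: [2.65, 1.685, 0.001]
contact_force: [0.1, -0.2, -0.1]
grip_width: 0.0852
gripper_force: 0.0
```

Run:
```python
from h import *
q=np.radians(64.9-180); C=np.array([.5203,.1998]); u=np.array([np.cos(q),np.sin(q)]); v=np.array([-u[1],u[0]])
T=cam("wrist"); save("wrist","w9.png")
for t in ["slim_bottle","squat_jar","square_bottle","necked_flask"]:
    for d in r.tip_of(t,"wrist")[:2]:
        X=w(T,d["location"]); print(t,round(d["confidence"],2),((X[:2]-C)@u).round(3),((X[:2]-C)@v).round(3),X[2])
```

```text
squat_jar 0.91 0.35 0.296 0.0004
squat_jar 0.9 0.033 -0.003 0.0031
square_bottle 0.77 0.095 0.005 0.0066
```

View pics/w9.png

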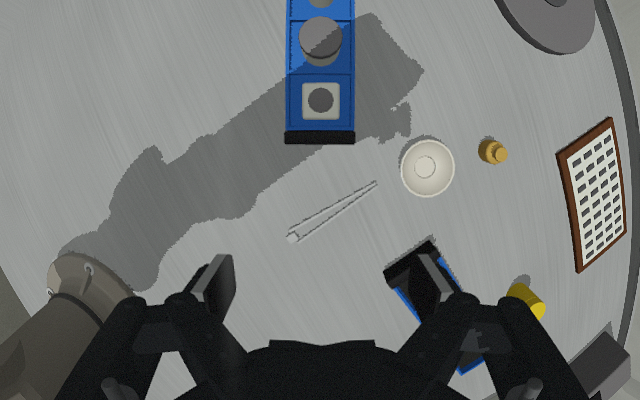

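The square bottle (321,100) and the jar (321,38) stand in their compartments. I'll use the top camera to check the other two.

Run:
```python
from h import *
q=np.radians(64.9-180); C=np.array([.5203,.1998]); u=np.array([np.cos(q),np.sin(q)]); v=np.array([-u[1],u[0]])
ims=[]
for n in ("side","top"):
    T=cam(n); im=r.grab_frame(n); ims.append(im)
    for t in ["slim_bottle","necked_flask"]:
        for d in r.tip_of(t,n)[:2]:
            X=w(T,d["location"]); print(n,t,round(d["confidence"],2),((X[:2]-C)@u).round(3),((X[:2]-C)@v).round(3),X[2])
a=cv2.resize(ims[0][80:230,200:340],(392,420)); b=cv2.resize(ims[1][130:280,160:300],(392,420))
cv2.imwrite("pics/end.png",np.hstack([a,b])[...,::-1])
```

```text
side slim_bottle 0.72 -0.029 0.001 0.0017
side necked_flask 0.63 -0.09 -0.003 0.0066
top slim_bottle 0.63 -0.03 -0.002 0.0018
```

View pics/end.png

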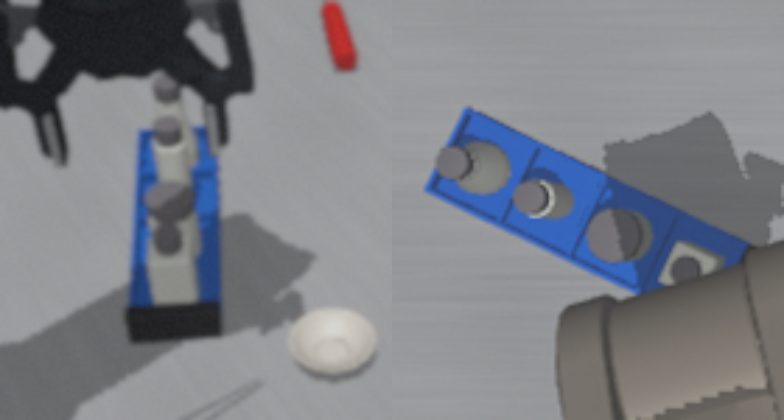

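All four bottles stand upright, one per compartment. From the black end they are square, jar, slim and flask, which is the reverse order.

```bash
python3 -c "
from bench import r
print(r.hand_in())"
```

```text
the job is handed in; nothing more can be done
None
```

The four bottles stand upright in the test rack in reverse order (square, jar, slim, flask from the black end), each within about 5 mm of its compartment centre by camera; the job was handed in at about 32 s and returned no verdict.

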